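# Clamp a painted panel on the light box and switch it on

### The arm

A 6-joint arm with a two-finger parallel gripper is mounted at the origin on the work surface. World frame = base frame: x ahead of the robot, y to its left, z up, the work surface at z = 0. Lengths are in m, angles in rad, forces in N, time in s.
With the tool pointing down it reaches from about 0.25 to 0.775 m from the base axis. Payload 4 kg.
Tool frame: the origin (TCP) lies at the very end of the fingers, on their centre line; the grasp point (between the pads) lies 19 mm behind it; z points along the fingers, y is the direction in which the jaws open and shut (so a half turn about z gives the same grasp; the last joint's range is limited). The gripper opens to 94 mm and grips with 3 to 60 N. Pads are 16 mm wide; open, the fingers measure 119 mm over their backs; the gripper's body (75 mm by 177 mm) begins 78 mm behind the grasp point.
Start: joints at [-1.373, 0.087, 1.371, -0, 1.684, -0.103], TCP at [0.163, -0.525, 0.206] pointing down, gripper open.
Joint ranges: [-3.1, 3.1], [-0.76, 2.03], [0.27, 2.55], [-1.08, 4.22], [0.17, 2.65], [-2.57, 2.57]. Speed limits (rad/s): [2.79, 2.79, 3.14, 3.14, 3.14, 3.14].

### API

Orientations are given as [roll, pitch, yaw] about the fixed x, y, z axes, in that order (R = Rz(yaw) Ry(pitch) Rx(roll)).
In Python, from bench import robot, snapshot, calibration gives the robot as it stands. The module is installed in compiled form; this text tells all that it offers.
- The arm moves only by the tool servo_tool, never from a script. Its argument "series" is text: rows parted by semicolons, each of 5 numbers parted by spaces: the closure, from -1 (fully open) to 1 (shut), then the shift along the tool's x, y, z in cm, then the turn about the tool's z in rad. A call has 1 to 20 rows; each row is the pose to reach, as a shift and turn from the pose commanded when the call began, along the tool's axes at that moment; what a row does not reach only later rows make up. A row lasts 1/12 s, in which the tool goes at most 41.7 mm and 7.16 degrees, less where a joint would pass 70% of its speed; a pose out of reach is approached as far as the arm can. A call with a gripper value outside its range is refused whole. The fingers move at their own pace and stop on an object; the grip force is fixed at half the most. Time passes only in rows, so rows that repeat a pose let the fingers close. It gives the time, the measured TCP pose, the force and the opening at its end, in the units of the state.
- robot.get_obs(): the state, without advancing time (a new reading comes with each control period).
- snapshot(name): name is "side" or "top"; returns (picture, depth): 400x640x3 uint8, red, green, blue; 400x640 float32, m along the optical axis (not along the pixel's ray), 0 where there is no reading.
- calibration(name): a dict with "fx", "fy", "cx", "cy" (pixels), "k1" (the pictures are not rectified: a ray, as slopes to the right and down, at radius r is drawn at 1 + k1 r^2 times it, then the intrinsics apply), "rvec" (rotation vector, rad) and "tvec" (3), from world to camera coordinates, as OpenCV has them. Camera axes: x right, y down, z forward; pixel columns grow to the right and rows downward; lengths in m; the calibration is good to about 2 mm. A picture is of the moment at which its call begins. calibration takes no time and is no camera call.
- robot.close_job(): hands the job in, once; it reports no verdict.
The state is a dict: "time": time; "joint_positions": joint angles; "qvel": joint speeds; "joint_torque": joint torques, N m; "tool_pos": TCP position; "ee_rot": TCP orientation; "wrist_force": force on the tool from outside, world axes, zero at the start; "wrist_torque": the same for the moment, N m; "width": finger opening in m.
Only numpy, scipy, OpenCV 4.12 (cv2) and the standard library are available. Lean on these libraries where they do the work, as an engineer would, in place of code of your own. Each camera call takes 0.05 s, during which the arm holds its last target. There are 200 camera calls.

### The job

Get the little painted panel ready for retouching: turn the clamp's wing nut until its red pointer stands in the green band, then flip the red cam lever fully down so the rubber foot holds the panel. With the panel clamped, slide the light box's orange switch by its ridge all the way over to the green dot. Do not touch the panel itself, leave it where it lies, and leave the other things on the table alone.

Things in the scene. Friction and masses are not known exactly. Their poses are not given: they have to be found in the camera images.
- lightbox: Flat aluminium light box fixed to the table, 220 (its x) x 340 (its y) x 35 mm high, white diffuser on top, blue clamp on its left (+y) end, slide switch on its right end. Origin: centre of its underside, on the table; x points away from the robot at yaw 0, y left, z up.
- dial (a point): Centre of the top of the clamp's white dial disc (radius 33 mm), at (0, 135, 82) mm in the light box's frame, on a blue post 40 x 34 mm. From the post a blue arm, 26 mm wide, its top 72 to 76 mm above the table, reaches to y = 35 mm over the panel's edge; lever and foot are at its end.
- nut (a joint): Wing nut on the dial, vertical axis. Value in rad, 0 to 1.8, grows clockwise seen from above (tightening; a rad lowers arm, lever and foot 2 mm). The red end of its bar points along the light box's +y at 1.2, the middle of the green band (1.05 to 1.35); at value q it points 1.2 - q rad anticlockwise of +y. Starts at 0.1 to 0.6. Turns with 0.15 N m and stays where it is left.
- nut_grip (a point): Point on the nut's axis inside its bar, 107 mm above the table. The steel bar, one end red, is 36 mm long and 12 mm thick and stands 90 to 112 mm above the table, on a disc of radius 16 mm (82 to 90 mm) with a small red pointer.
- lever (a joint): Red cam lever, paddle 18 mm wide, 7 mm thick, tip 72 mm from its pivot. Value in rad: 0 raised (63 degrees above level, leaning to the light box's -x), 1.1 fully down (level, pointing to -x, at its stop). Starts at 0 to 0.12. Needs up to 0.17 N m: press down on the paddle near its end with 2 to 4 N, following its arc; it stays where it is left.
- lever_hinge (a point): Pivot of the lever, on its axis (along the light box's y), at (0, 50) mm in the light box's frame, 97.4 mm above the table with the nut at 0 and 95 mm with it at 1.2.
- lever_press (a point): Point on the upper face of the lever's paddle, midway across it, 56 mm out from the pivot: where to press. It moves with the lever.
- foot: Round black rubber foot of the clamp, radius 10 mm, 6 mm high, under the end of the arm at (0, 50) mm in the light box's frame; origin: centre of its underside, 3 to 6 mm above the panel at the start. The lever lowers it 6 mm; a 3 N/mm spring then presses it on the panel with about 8.5 N if the nut is right.
- switch (a joint): Orange slide switch. Value in m: 0 off, 0.010 on (slid to the light box's +x). It snaps to either end: pushing takes about 3.5 N at first, falling to nothing at mid travel, beyond which it snaps over by itself.
- ridge (a point): Centre of the top of the switch's ridge, the only part that stands up: 6 mm long in the direction of travel, 18 mm across, 6 mm above the light box's top. At (-5, -130, 41) mm in the light box's frame when off; it moves with the switch. Flush black bezel, green dot (on) 24 mm to +x of its middle, white dot (off) 24 mm to -x.
- panel: Loose painted wooden panel, 150 x 130 x 8 mm, with gold border, lying flat on the light box, its left margin under the foot. Origin: centre of its underside.
- pot: Small jar, radius 16 mm, 32 mm high, on the light box's far right corner, some 85 mm beyond the switch. Origin: centre of its underside. Leave alone.
- tape: Roll of tape lying flat on the table to the right of the light box, radius 50 mm, 25 mm high. Origin: centre of its underside. Leave alone.
- paintbrush: Red paint brush, 200 mm long, lying on the table beyond the light box. Leave alone.
- spray: Spray bottle standing on the left of the table, radius 36 mm, 213 mm high. Origin: centre of its underside. Leave alone.
- mug: White mug on the right of the table, radius 38 mm, 85 mm high. Origin: centre of its underside. Leave alone.
- roundboard: Round wooden board lying flat on the right, radius 85 mm, 12 mm thick. Origin: centre of its underside. Leave alone.
There are look-alikes about, which are no part of the job. What is shaped like the panel but blue is not meant.

How it is judged:
By the outcome, as a careful person would: the job done as asked, in the order asked, and still so for the second after the job is handed in, with the robot touching nothing.
It also fails if it takes over 58 s, if anything falls off the work surface, if the arm or the gripper's body presses on something with over 40 N, if the wrist force passes 120 N, or if a joint passes its speed limit or range.

## Working session

There is one attempt and no reset: what is moved stays moved. The work goes in short steps, Python scripts to look and compute and a tool call to move; the robot and the scene stay as the last step left them, time stands still between calls to the robot, and variables do not carry over. Pictures are saved under pics/ and viewed, about 8 in all and at most 12, crops included, and the job is handed in when it is done.

Besides the shell and the picture viewer there is one more tool, called after "Request:" in YAML: its name, and indented under it one key for each argument. servo_tool: Moves the arm, as the interface text tells. Its arguments: {"type":"object","properties":{"series":{"type":"string"}},"required":["series"]}

```bash
mkdir -p pics; cat > h.py <<'E'
import numpy as np, cv2
from bench import robot, snapshot, calibration
def cam(n):
    c=calibration(n); K=np.array([[c['fx'],0,c['cx']],[0,c['fy'],c['cy']],[0,0,1.]])
    return K,np.array([c['k1'],0,0,0,0.]),cv2.Rodrigues(np.array(c['rvec'],float))[0],np.array(c['tvec'],float).ravel(),np.array(c['rvec'],float)
def px(n,P):
    K,d,R,t,rv=cam(n); return cv2.projectPoints(np.array(P,float).reshape(-1,1,3),rv,t,K,d)[0].reshape(-1,2)
def onz(n,uv,z):
    K,d,R,t,_=cam(n); r=cv2.undistortPoints(np.array(uv,float).reshape(-1,1,2),K,d).reshape(-1,2)
    r=np.c_[r,np.ones(len(r))]@R; o=-R.T@t; return o+r*((z-o[2])/r[:,2])[:,None]
def cloud(n,dep):
    K,d,R,t,_=cam(n); v,u=np.mgrid[:400,:640]
    r=cv2.undistortPoints(np.stack([u,v],-1).reshape(-1,1,2).astype(float),K,d).reshape(-1,2)
    p=(np.c_[r,np.ones(len(r))]*dep.reshape(-1,1)-t)@R; p[dep.ravel()==0]=np.nan
    return p.reshape(400,640,3)
def save(f,im): cv2.imwrite('pics/'+f,im[:,:,::-1])
E
python3 - <<'E'
from h import *
for n in('top','side'):
    im,d=snapshot(n); np.savez(n,im=im,d=d); save(n+'0.png',im)
    K,dd,R,t,_=cam(n); print(n,-R.T@t,R[2],K[0,0])
o=robot.get_obs();print(o['time'],o['tool_pos'],o['ee_rot'])
E
```

```text
top [ 0.30257512 -0.00255586  1.31732825] [ 0.17132887  0.01372502 -0.98511829] 391.46377332781185
side [0.22168378 0.99786458 1.13991641] [ 0.19443852 -0.68968993 -0.69751091] 483.42857941528376
0.1 [ 0.16284843 -0.52484253  0.20446182] [-3.13969365e+00 -1.77582687e-04  3.00800288e-01]
```

View pics/top0.png

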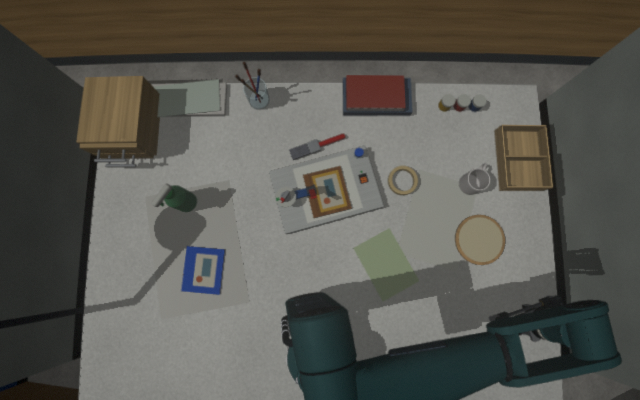

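View pics/side0.png

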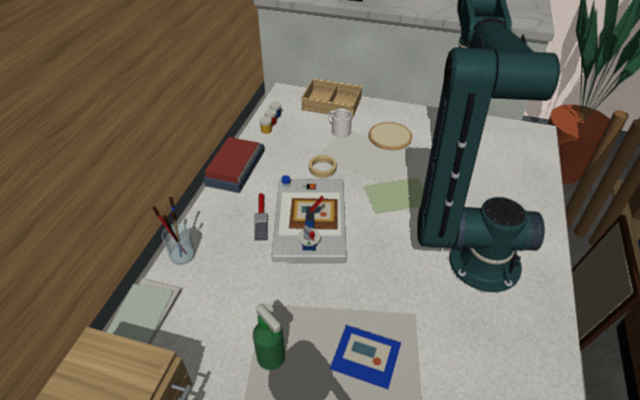

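The top view shows the light box at about (270-385, 149-233), with the nut near (285,197) and the switch near (363,178). The side view shows the raised lever near (316,205). Next I fit the box from depth and enlarge the nut.

```bash
python3 - <<'E'
from h import *
for n,(u0,u1,v0,v1) in dict(top=(255,400,140,240),side=(262,355,170,270)).items():
    z=np.load(n+'.npz'); p=cloud(n,z['d']); c=p[v0:v1,u0:u1].reshape(-1,3)
    m=(c[:,2]>.025)&(c[:,2]<.06)
    # restrict to biggest connected comp
    M=((p[...,2]>.022)&(p[...,2]<.06)); M[:v0]=0;M[v1:]=0;M[:,:u0]=0;M[:,u1:]=0
    k,l,s,ce=cv2.connectedComponentsWithStats(M.astype(np.uint8)); i=1+np.argmax(s[1:,4])
    q=p[l==i]; q=q[(q[:,2]>.03)]
    print(n,np.nanmedian(q[:,2]),cv2.minAreaRect(q[:,:2].astype(np.float32)),s[i])
    save(n+'c.png',cv2.resize(z['im'][v0:v1,u0:u1],None,fx=5.5,fy=5.5,interpolation=cv2.INTER_CUBIC))
E
```

```text
top 0.03562743854938466 ((0.5479511022567749, -0.020343542098999023), (0.22032031416893005, 0.34010833501815796), 15.671915054321289) [ 269  145  115   89 5950]
side 0.036291920502487876 ((0.5476301908493042, -0.01778995990753174), (0.21969208121299744, 0.34674689173698425), 15.69773006439209) [ 272  179   74   82 4945]
```

View pics/topc.png

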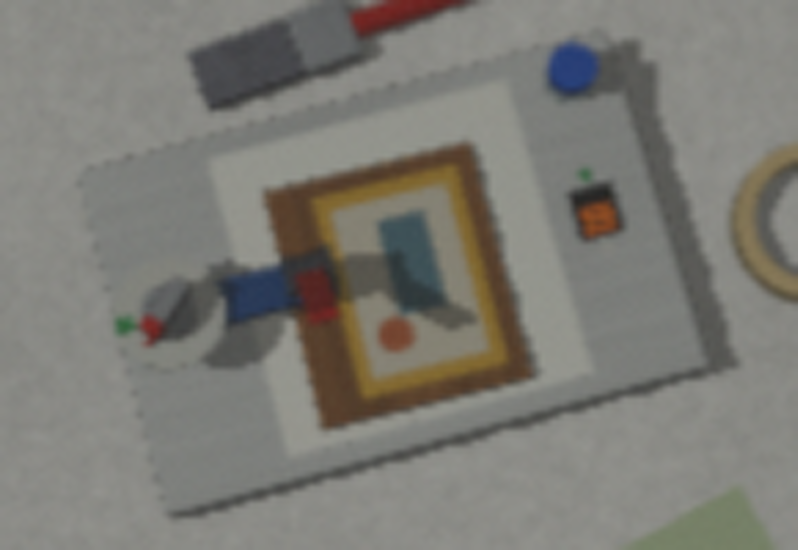

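View pics/sidec.png

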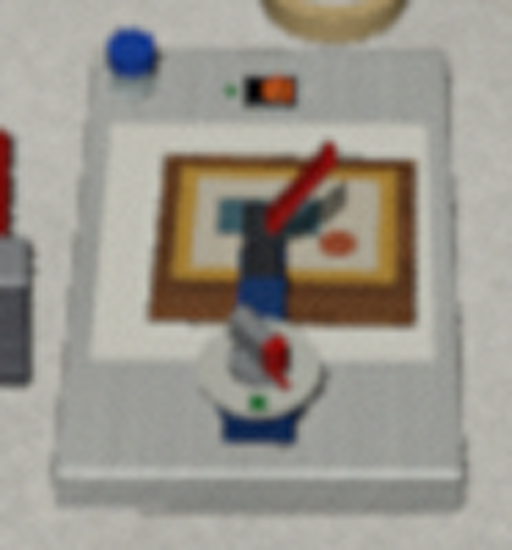

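The top crop shows the pot at (574,68), the switch dot at (585,175) and the dial's green mark at (124,325). The nut's red end is at (152,328). The side crop shows the dot at (231,90), the dial green at (258,402) and the red end at (275,352), so the pointer lies to the -x side of the band. I'll check these against the model.

```bash
cat >> h.py <<'E'
C=np.array([.548,-.0195]);YAW=.2737
def W(p,C=None,yaw=None):
    C=globals()['C'] if C is None else C; yaw=YAW if yaw is None else yaw
    p=np.atleast_2d(np.array(p,float))/1000; c,s=np.cos(yaw),np.sin(yaw)
    return np.c_[C[0]+c*p[:,0]-s*p[:,1],C[1]+s*p[:,0]+c*p[:,1],p[:,2]]
def loc(w): 
    c,s=np.cos(YAW),np.sin(YAW); d=np.array(w)[...,:2]-C; return np.array([c*d[...,0]+s*d[...,1],-s*d[...,0]+c*d[...,1]]).T*1000
E
python3 - <<'E'
from h import *
off=dict(top=(255,140),side=(262,170))
obs=dict(top=[(585,175),(172,315)],side=[(231,90),(262,370)])
for n in obs:
    uv=np.array(obs[n])/5.5+off[n]-.4
    print(n,'dot local',loc(onz(n,uv[:1],.035)),'dial local',loc(onz(n,uv[1:],.082)))
    im=np.load(n+'.npz')['im'].astype(int)
    c=px(n,W([0,135,108]))[0]; u,v=c.round().astype(int)
    r=(im[...,0]>im[...,1]*1.8)&(im[...,0]>80); M=np.zeros_like(r);M[v-12:v+13,u-12:u+13]=1
    y,x=np.nonzero(r&M); print('axis px',c,'red',x.mean(),y.mean(),len(x),'-> local',loc(onz(n,[(x.mean(),y.mean())],.106)))
    for q in (.1,.3,.5,.7):
        a=1.2-q; print(q,px(n,W([-13*np.sin(a),135+13*np.cos(a),106]))[0].round(1))
    o=(im[...,0]>im[...,2]*2)&(im[...,0]>110)&(im[...,1]<im[...,0]*.65); c=px(n,W([-5,-130,38]))[0];u,v=c.round().astype(int)
    M[:]=0;M[v-8:v+9,u-8:u+9]=1;y,x=np.nonzero(o&M);print('orange',x.mean(),y.mean(),len(x),'pred',c)
E
```

```text
top dot local [[  23.0617807  -129.60137439]] dial local [[ -1.99814502 133.61260369]]
axis px [284.56635158 195.01179408] red 282.1111111111111 199.11111111111111 9 -> local [[-10.18993284 145.83086195]]
0.1 [283.7 199.1]
0.3 [283.  198.9]
0.5 [282.2 198.5]
0.7 [281.6 198. ]
orange 363.40909090909093 179.1818181818182 22 pred [363.56843135 179.07258404]
side dot local [[  23.18983593 -131.22509185]] dial local [[ -2.36331541 137.82830468]]
axis px [308.29106873 230.13242846] red 311.6 234.76666666666668 30 -> local [[ -9.76492899 150.91838345]]
0.1 [312.3 232.1]
0.3 [311.8 232.7]
0.5 [311.2 233.2]
0.7 [310.4 233.6]
orange 312.04545454545456 185.72727272727272 22 pred [311.94381902 185.58531951]
```

```bash
cat >> h.py <<'E'
from scipy.spatial.transform import Rotation as Rn
def go(p,yaw=None):
    o=robot.get_obs(); R=Rn.from_euler('xyz',o['ee_rot']).as_matrix(); y0=np.arctan2(R[1,0],R[0,0])
    d=R.T@(np.array(p)-o['tool_pos']); print('shift cm',(d*100).round(2),'turn',None if yaw is None else round(-((yaw-y0+np.pi)%(2*np.pi)-np.pi),3),'| at',o['tool_pos'].round(4),'yaw',round(y0,3),'F',o['wrist_force'].round(1),'w',round(o['width'],4),'t',round(o['time'],2))
def nutyaw(q): return YAW+np.pi/2+1.2-q
E
python3 -c "
from h import *
n=W([0,135,200])[0]; print(n); go(n,nutyaw(.45))"
```

```text
[0.5115101  0.11047495 0.2       ]
shift cm [ 52.12 -50.35   0.55] turn -2.294 | at [ 0.1628 -0.5248  0.2045] yaw 0.301 F [-0.6  0.3 -1.1] w 0.0939 t 0.1
```

Request:
servo_tool:
  series: "0 52.1 -50.4 0 -2.29; 0 52.1 -50.4 0 -2.29; 0 52.1 -50.4 0 -2.29; 0 52.1 -50.4 0 -2.29; 0 52.1 -50.4 0 -2.29; 0 52.1 -50.4 0 -2.29; 0 52.1 -50.4 0 -2.29; 0 52.1 -50.4 0 -2.29; 0 52.1 -50.4 0 -2.29; 0 52.1 -50.4 0 -2.29; 0 52.1 -50.4 0 -2.29; 0 52.1 -50.4 0 -2.29; 0 52.1 -50.4 0 -2.29; 0 52.1 -50.4 0 -2.29; 0 52.1 -50.4 0 -2.29; 0 52.1 -50.4 0 -2.29; 0 52.1 -50.4 0 -2.29; 0 52.1 -50.4 0 -2.29; 0 52.1 -50.4 0 -2.29; 0 52.1 -50.4 0 -2.29"

```text
time: 1.77
tool_pos: [0.5111, 0.1117, 0.2043]
ee_rot: [-3.14, -0.002, 2.594]
wrist_force: [-0.2, -0.1, 0.6]
width: 0.0472
```

Request:
servo_tool:
  series: "0 0 0 0 0; 0 0 0 0 0; 0 0 0 0 0"

```text
time: 2.02
tool_pos: [0.511, 0.1097, 0.2055]
ee_rot: [-3.141, 0.0, 2.589]
wrist_force: [0.8, -0.0, -0.0]
width: 0.0472
```

```bash
python3 -c "
from h import *
go(W([0,135,93])[0],nutyaw(.45))
im,d=snapshot('side'); u,v=px('side',W([0,120,100]))[0].astype(int)
save('s1.png',cv2.resize(im[v-60:v+50,u-60:u+60],None,fx=5,fy=5,interpolation=cv2.INTER_CUBIC))"
```

```text
shift cm [-0.    0.09 11.25] turn -0.006 | at [0.511  0.1097 0.2055] yaw 2.589 F [ 0.8 -0.  -0. ] w 0.0472 t 2.02
```

View pics/s1.png

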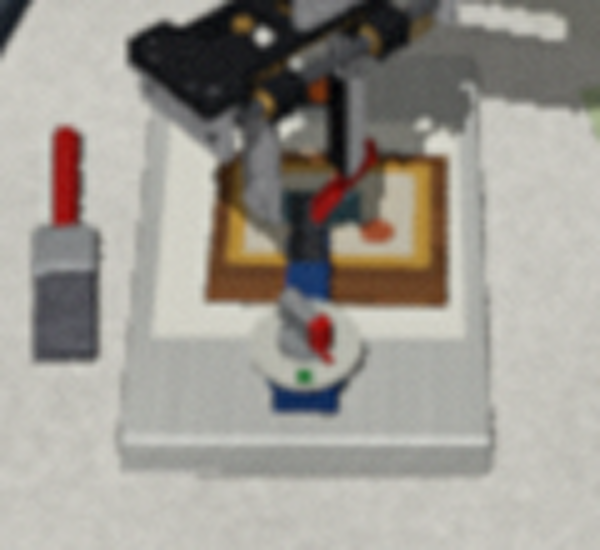

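The gripper hangs above the nut. The bar's red end at (322,333) and its grey end at (290,305) fit the chosen yaw. Descending to grip.

Request:
servo_tool:
  series: "0 0 0 4 0; 0 0 0 8 0; 0 0 0 10 0; 0 0 0 11 0; 0 0 0 11.1 0; 0 0 0 11.1 0; 0.3 0 0 11.1 0; 0.5 0 0 11.1 0; 0.6 0 0 11.1 0; 0.7 0 0 11.1 0; 0.8 0 0 11.1 0; 1 0 0 11.1 0; 1 0 0 11.1 0; 1 0 0 11.1 0; 1 0 0 11.1 0; 1 0 0 11.1 0; 1 0 0 11.1 0"

```text
time: 3.48
tool_pos: [0.5118, 0.1109, 0.095]
ee_rot: [3.14, 0.001, 2.591]
wrist_force: [1.9, 2.5, 2.7]
width: 0.0119
```

```bash
python3 -c "
from h import *
go(W([0,135,93])[0],nutyaw(1.2)); print(robot.get_obs()['wrist_torque'])"
```

```text
shift cm [ 0.   -0.05  0.2 ] turn 0.746 | at [0.5118 0.1109 0.095 ] yaw 2.591 F [1.9 2.5 2.7] w 0.0119 t 3.48
[ 0.53478885 -0.39269883 -0.13095825]
```

Request:
servo_tool:
  series: "1 0 0 0 0.08; 1 0 0 0 0.16; 1 0 0 0 0.24; 1 0 0 0 0.32; 1 0 0 0 0.4; 1 0 0 0 0.48; 1 0 0 0 0.56; 1 0 0 0 0.64; 1 0 0 0 0.7; 1 0 0 0 0.75; 1 0 0 0 0.75; 1 0 0 0 0.75; 1 0 0 0 0.75"

```text
time: 4.57
tool_pos: [0.5123, 0.1112, 0.095]
ee_rot: [3.138, -0.001, 1.842]
wrist_force: [2.6, 3.6, 0.7]
width: 0.0116
```

Request:
servo_tool:
  series: "0.5 0 0 0 0; 0.2 0 0 0 0; 0 0 0 0 0; 0 0 0 0 0; 0 0 0 0 0; 0 0 0 -4 0; 0 0 0 -8 0; 0 0 0 -12 0; 0 0 0 -14 0; 0 0 0 -14 0"

```text
time: 5.4
tool_pos: [0.5138, 0.1105, 0.2413]
ee_rot: [3.13, 0.002, 1.841]
wrist_force: [0.1, -0.2, 0.8]
width: 0.0466
```

```bash
python3 -c "
from h import *
go(W([0,135,93])[0],nutyaw(1.2))
im,d=snapshot('side'); u,v=px('side',W([0,120,100]))[0].astype(int)
save('s2.png',cv2.resize(im[v-60:v+40,u-60:u+60],None,fx=6,fy=6,interpolation=cv2.INTER_CUBIC))
for q in (1,1.2,1.4):
  a=1.2-q;print(q,(px('side',W([[-13*np.sin(a),135+13*np.cos(a),106],[13*np.sin(a),135-13*np.cos(a),106]]))-[u-60,v-60])*6)
h=[0,50,95]
for q in (0,.1): 
  a=np.radians(63)-q; print('lever tip',(px('side',W([[-72*np.cos(a),50,95+72*np.sin(a)]]))-[u-60,v-60])*6)
"
```

```text
shift cm [ 0.09 -0.39 14.83] turn -0.004 | at [0.5138 0.1105 0.2413] yaw 1.841 F [ 0.1 -0.2  0.8] w 0.0466 t 5.4
1 [[366.63058987 395.53473609]
 [357.06885372 355.92407485]]
1.2 [[361.1918002  395.92178844]
 [362.43656573 355.5473163 ]]
1.4 [[355.77818653 395.49329578]
 [367.77982348 355.96475712]]
lever tip [[431.02768667 172.84970363]]
lever tip [[443.81756984 178.18379962]]
```

View pics/s2.png

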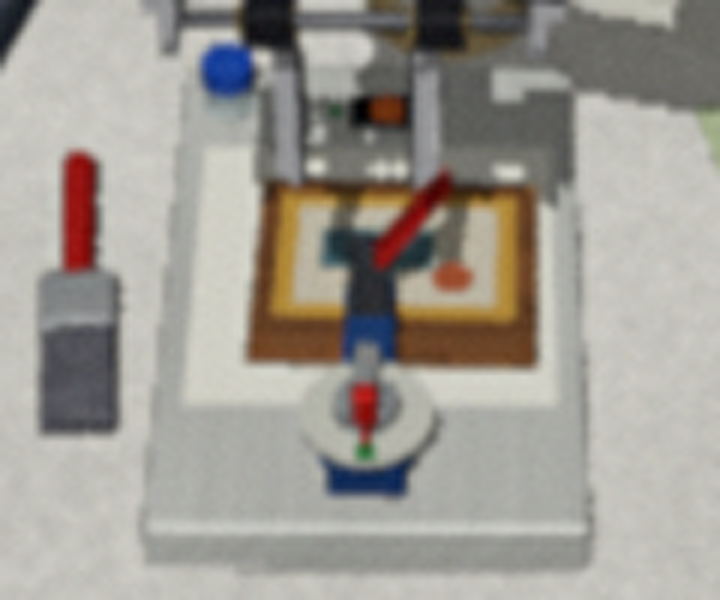

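The nut stands right: its red end at (364,400) points at the green mark (365,452). The lever tip is at (442,180), so the lever value is about 0.08. I'll close the fingers and go beside the lever on its +x side.

Request:
servo_tool:
  series: "1 -3 1 0 0; 1 -6 1.5 0 0; 1 -8.4 1.5 0 0; 1 -8.4 1.5 0 0; 1 -8.4 1.5 0 0; 1 -8.4 1.5 0 0; 1 -8.4 1.5 0 0; 1 -8.4 1.5 0 0; 1 -8.4 1.5 0 0"

```text
time: 6.2
tool_pos: [0.5478, 0.0344, 0.2345]
ee_rot: [-3.142, -0.0, 1.842]
wrist_force: [-0.4, -0.6, -0.2]
width: 0.0009
```

```bash
python3 -c "
from h import *
go(W([10,50,146])[0],nutyaw(1.2)); print(loc(robot.get_obs()['tool_pos']))
for t in (59,50,40,30,20,10,0):
  a=np.radians(t); print(t,-56*np.cos(a)+3.5*np.sin(a)+12.5, 95+56*np.sin(a)+3.5*np.cos(a))"
```

```text
shift cm [-0.19 -0.44  8.85] turn -0.002 | at [0.5478 0.0344 0.2345] yaw 1.842 F [-0.4 -0.6 -0.2] w 0.0009 t 6.2
[14.36655941 51.93459268]
59 -13.34204664250564 144.80400210150347
50 -20.81495059152978 140.14824544856563
40 -28.14873218075988 133.67726169336262
30 -34.24742261192857 126.03108891324554
20 -38.925716262371026 117.44205219898814
10 -42.041465546849395 108.17112508489083
0 -43.5 98.5
```

Request:
servo_tool:
  series: "1 -0.2 -0.4 4 0; 1 -0.2 -0.4 7 0; 1 -0.2 -0.4 8.9 0; 1 -0.2 -0.4 8.9 0; 1 -0.2 -1.2 8.9 0; 1 -0.2 -2 8.9 0; 1 -0.2 -2.8 9 0; 1 -0.2 -3.15 9.2 0; 1 -0.2 -3.5 9.4 0; 1 -0.2 -3.9 9.75 0; 1 -0.2 -4.25 10.1 0; 1 -0.2 -4.25 10.1 0; 1 -0.2 -4.25 10.1 0"

```text
time: 7.28
tool_pos: [0.5073, 0.0201, 0.1331]
ee_rot: [-3.141, -0.0, 1.841]
wrist_force: [0.1, 0.7, 0.3]
width: 0.0005
```

```bash
python3 -c "
from h import *
go(W([-43.5,50,98.5])[0],nutyaw(1.2)); print(loc(robot.get_obs()['tool_pos']))
im,d=snapshot('side'); u,v=px('side',W([0,120,100]))[0].astype(int)
save('s3.png',cv2.resize(im[v-60:v+40,u-60:u+60],None,fx=6,fy=6,interpolation=cv2.INTER_CUBIC))
"
```

```text
shift cm [ 0.08 -1.49  3.46] turn -0.004 | at [0.5073 0.0201 0.1331] yaw 1.841 F [0.1 0.7 0.3] w 0.0005 t 7.28
[-28.52586954  49.110787  ]
```

View pics/s3.png

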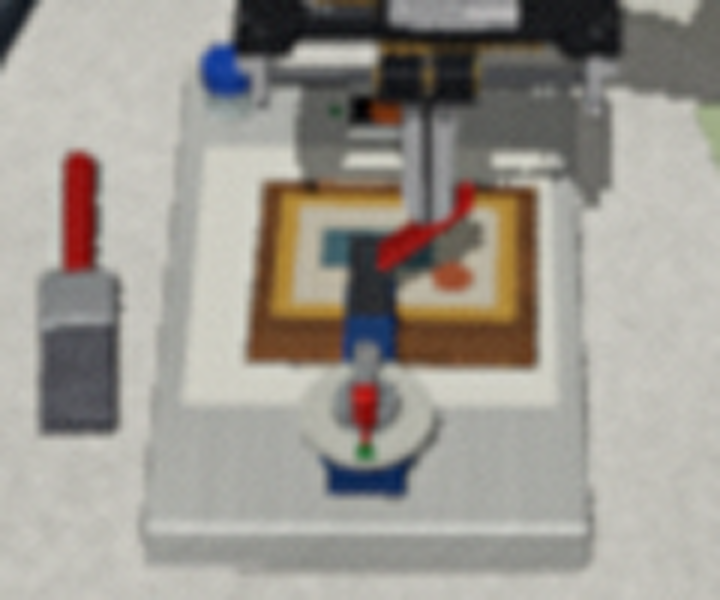

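The fingertips at (428,215) are pushing the lever, whose tip is now at (468,190). I'll follow the arc down.

Request:
servo_tool:
  series: "1 0 -0.3 0.35 0; 1 0 -0.57 0.7 0; 1 0 -0.82 1.15 0; 1 0 -1.05 1.55 0; 1 0 -1.2 2 0; 1 0 -1.35 2.5 0; 1 0 -1.4 2.8 0; 1 0 -1.45 3.1 0; 1 0 -1.5 3.3 0; 1 0 -1.5 3.4 0; 1 0 -1.5 3.4 0"

```text
time: 8.25
tool_pos: [0.4931, 0.0163, 0.0988]
ee_rot: [-3.141, -0.0, 1.841]
wrist_force: [-0.3, 0.4, -0.5]
width: 0.0004
```

Request:
servo_tool:
  series: "1 0 0 0.07 0; 1 0 0 0.14 0; 1 0 0 0.14 0; 1 0 0 0.14 0"

```text
time: 8.58
tool_pos: [0.4934, 0.0164, 0.0986]
ee_rot: [3.141, -0.0, 1.841]
wrist_force: [-1.7, -0.0, 5.4]
width: 0.0002
```

Request:
servo_tool:
  series: "1 0 0 0.05 0; 1 0 0 0.1 0; 1 0 0 0.1 0"

```text
time: 8.83
tool_pos: [0.4934, 0.0164, 0.0985]
ee_rot: [3.141, -0.0, 1.841]
wrist_force: [-5.0, 1.2, 8.1]
width: 0.0006
```

Request:
servo_tool:
  series: "1 0 0 0.05 0; 1 0 0 0.1 0; 1 0 0 0.1 0"

```text
time: 9.08
tool_pos: [0.4934, 0.0164, 0.0984]
ee_rot: [3.14, 0.0, 1.841]
wrist_force: [-5.4, 1.0, 12.4]
width: 0.0004
```

The force climbs with no travel, so the lever is at its stop. I'll lift, cross above the panel to the switch and look.

Request:
servo_tool:
  series: "1 0 0 -1 0; 1 0 0 -4 0; 1 0 0 -7 0; 1 0 0 -8 0; 1 -4 1 -8 0; 1 -8 1 -8 0; 1 -12 1 -8 0; 1 -16 1 -8 0; 1 -18 1 -8 0; 1 -18 1 -8 0; 1 -18 1 -8 0; 1 -18 1 -8 0"

```text
time: 10.08
tool_pos: [0.5506, -0.1537, 0.1752]
ee_rot: [-3.141, -0.001, 1.841]
wrist_force: [0.4, -0.2, -0.1]
width: 0.0004
```

```bash
python3 -c "
from h import *
go(W([-40,-130,60])[0],nutyaw(1.2)); print(loc(robot.get_obs()['tool_pos']))
im,d=snapshot('side'); u,v=px('side',W([0,20,60]))[0].astype(int)
save('s4.png',cv2.resize(im[v-60:v+50,u-60:u+60],None,fx=5,fy=5,interpolation=cv2.INTER_CUBIC))
L=[-72,50,95]
for q in (1.0,1.1):
  a=1.1-q; print('lever tip',(px('side',W([[-72*np.cos(a),50,95+72*np.sin(a)]]))-[u-60,v-60])*5)
"
```

```text
shift cm [-0.03 -0.62 11.52] turn -0.003 | at [ 0.5506 -0.1537  0.1752] yaw 1.841 F [ 0.4 -0.2 -0.1] w 0.0004 t 10.08
[ -33.75634532 -129.90750282]
lever tip [[419.03642103 287.51450582]]
lever tip [[419.41593304 295.86139001]]
```

View pics/s4.png

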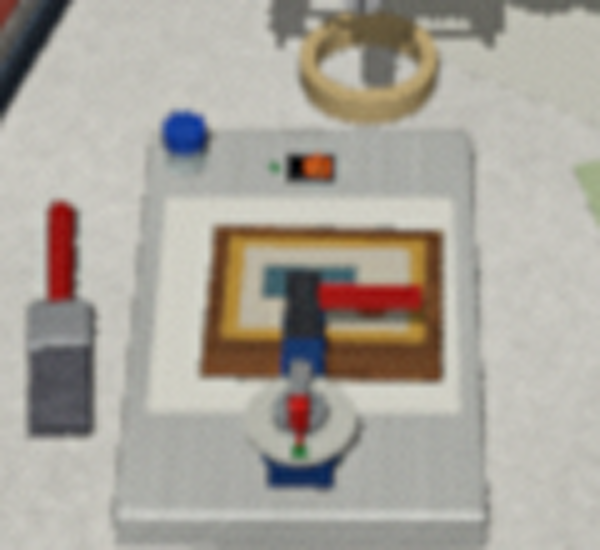

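The lever lies level at (320-420, 297), and its tip is within 2 px of the fully-down prediction (419,296). The nut is still in the green, the switch is off at (318,167), and the panel has not moved. I'll lower behind the ridge and push to +x.

Request:
servo_tool:
  series: "1 0 0 4 0; 1 0 0 8 0; 1 0 0 11 0; 1 0 0 12.5 0; 1 0 0 13.2 0; 1 0 0 13.6 0; 1 0 0 13.6 0; 1 0 0 13.6 0"

```text
time: 10.8
tool_pos: [0.552, -0.1545, 0.0419]
ee_rot: [3.139, 0.002, 1.842]
wrist_force: [0.3, 0.2, 0.8]
width: 0.0004
```

Request:
servo_tool:
  series: "1 0 0.5 0 0; 1 0 0.9 0 0; 1 0 1.2 0 0; 1 0 1.4 0 0; 1 0 1.6 0 0; 1 0 1.8 0 0; 1 0 2 0 0; 1 0 2.2 0 0; 1 0 2.3 0 0; 1 0 2.3 0 0"

```text
time: 11.63
tool_pos: [0.5726, -0.1487, 0.0399]
ee_rot: [-3.14, -0.0, 1.841]
wrist_force: [-1.4, -0.7, 0.4]
width: 0.0007
```

```bash
python3 -c "
from h import *
go(W([-10,-130,38])[0],nutyaw(1.2)); print(loc(robot.get_obs()['tool_pos']))
im,d=snapshot('side'); u,v=px('side',W([0,-130,40]))[0].astype(int)
save('s5.png',cv2.resize(im[v-30:v+25,u-35:u+35],None,fx=9,fy=9,interpolation=cv2.INTER_CUBIC))
print((px('side',W([[-5,-130,41],[5,-130,41],[24,-130,35]]))-[u-35,v-30])*9)
"
```

```text
shift cm [0.1  0.12 0.19] turn -0.004 | at [ 0.5726 -0.1487  0.0399] yaw 1.841 F [-1.4 -0.7  0.4] w 0.0007 t 11.63
[ -11.23879718 -130.99108618]
[[332.39869512 269.35334722]
 [305.62198285 269.25496113]
 [255.13832083 280.8826519 ]]
```

View pics/s5.png

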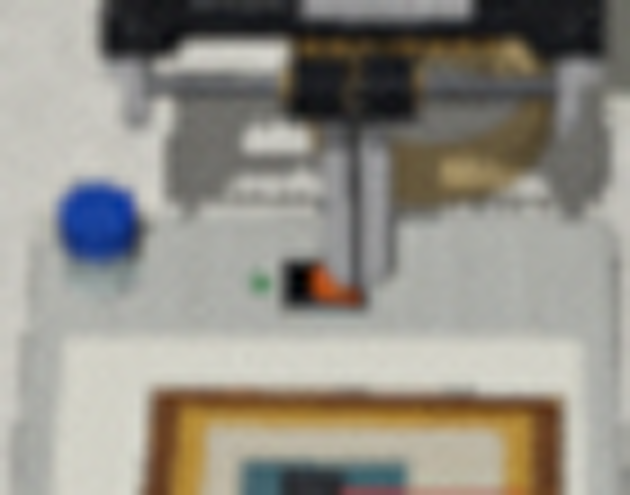

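The fingers at (325-392, 280) reached the switch, but the orange slider (312-365) is still in its off place. At 40 mm the tips ride too near the ridge's top. I'll back off, go lower and push again.

Request:
servo_tool:
  series: "1 0 -1 -0.3 0; 1 0 -2.2 -0.3 0; 1 0 -2.2 0 0; 1 0 -2.2 0.2 0; 1 0 -2.2 0.2 0; 1 0 -2.2 0.2 0; 1 0 -2.2 0.2 0"

```text
time: 12.27
tool_pos: [0.5521, -0.1543, 0.038]
ee_rot: [3.141, 0.0, 1.841]
wrist_force: [-0.2, 0.0, -0.4]
width: 0.0002
```

Request:
servo_tool:
  series: "1 0.1 0 0.08 0; 1 0.1 0 0.08 0; 1 0.1 0 0.08 0"

```text
time: 12.52
tool_pos: [0.5517, -0.1533, 0.0372]
ee_rot: [-3.142, 0.0, 1.841]
wrist_force: [-0.4, -0.1, -0.3]
width: 0.0004
```

Request:
servo_tool:
  series: "1 0 0.6 0 0; 1 0 1 0 0; 1 0 1.2 0 0; 1 0 1.4 0 0; 1 0 1.6 0 0; 1 0 1.7 0 0; 1 0 1.7 0 0"

```text
time: 13.1
tool_pos: [0.5681, -0.1488, 0.0372]
ee_rot: [-3.142, 0.0, 1.841]
wrist_force: [0.5, 0.5, -0.2]
width: 0.0006
```

Request:
servo_tool:
  series: "1 0 0.2 0 0; 1 0 0.4 0 0; 1 0 0.6 0 0; 1 0 0.6 0 0"

```text
time: 13.43
tool_pos: [0.5741, -0.1472, 0.0373]
ee_rot: [3.141, 0.0, 1.841]
wrist_force: [-1.9, 0.7, -0.1]
width: 0.0004
```

```bash
python3 -c "
from h import *
go(W([-10,-130,38])[0],nutyaw(1.2)); print(loc(robot.get_obs()['tool_pos']))
n='side';im,d=snapshot(n);im=im.astype(int)
o=(im[...,0]>im[...,2]*2)&(im[...,0]>90)&(im[...,1]<im[...,0]*.65); u,v=px(n,W([0,-130,38]))[0].astype(int)
M=np.zeros_like(o);M[v-8:v+9,u-8:u+9]=1;y,x=np.nonzero(o&M);print('orange',x.min(),x.max(),y.mean(),len(x),'edges pred off/on',px(n,W([[-12,-130,36],[2,-130,36],[-2,-130,36],[12,-130,36]]))[:,0])
"
```

```text
shift cm [-0.   -0.06 -0.07] turn -0.004 | at [ 0.5741 -0.1472  0.0373] yaw 1.841 F [-1.9  0.7 -0.1] w 0.0004 t 13.43
[  -9.40227143 -129.9576876 ]
orange 308 311 186.55555555555554 9 edges pred off/on [314.02910053 309.872709   311.0602382  306.90392988]
```

Contact is only starting now (-1.9 N), so the tip is thinner than I assumed. I'll keep pushing.

Request:
servo_tool:
  series: "1 0 0.15 0 0; 1 0 0.3 0 0; 1 0 0.45 0 0; 1 0 0.6 0 0; 1 0 0.6 0 0"

```text
time: 13.9
tool_pos: [0.5795, -0.1457, 0.0373]
ee_rot: [-3.141, 0.0, 1.841]
wrist_force: [-1.6, 0.1, 0.9]
width: 0.0003
```

Request:
servo_tool:
  series: "1 0 0.1 0 0; 1 0 0.2 0 0; 1 0 0.3 0 0; 1 0 0.4 0 0; 1 0 0.4 0 0"

```text
time: 14.32
tool_pos: [0.5799, -0.1456, 0.0371]
ee_rot: [-3.133, -0.001, 1.84]
wrist_force: [-8.9, -2.6, 4.8]
width: 0.0004
```

```bash
python3 -c "
from h import *
go(W([-10,-130,38])[0],nutyaw(1.2)); print(loc(robot.get_obs()['tool_pos']))
im,d=snapshot('side'); u,v=px('side',W([0,-130,40]))[0].astype(int)
save('s6.png',cv2.resize(im[v-30:v+25,u-35:u+35],None,fx=9,fy=9,interpolation=cv2.INTER_CUBIC))
"
```

```text
shift cm [ 0.   -0.67 -0.08] turn -0.004 | at [ 0.5799 -0.1456  0.0371] yaw 1.84 F [-8.9 -2.6  4.8] w 0.0004 t 14.32
[  -3.35333446 -130.02956564]
```

View pics/s6.png

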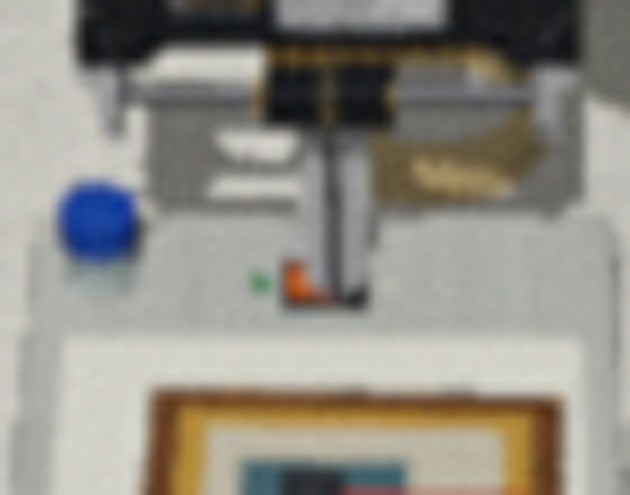

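The orange slider now sits at the left (285-330), black shows on the right (345-365), and the force rises against the end stop, so the switch is on. I'll back off, lift clear and do the final check.

Request:
servo_tool:
  series: "1 0 -0.5 0 0; 1 0 -1.5 0 0; 1 0 -1.5 -3 0; 1 0 -1.5 -7 0; 1 0 -1.5 -11 0; 1 0 -1.5 -14 0; 1 -4 -4 -16 0; 1 -8 -8 -16 0; 1 -10 -12 -16 0; 1 -10 -14 -16 0; 1 -10 -14 -16 0; 1 -10 -14 -16 0"

```text
time: 15.37
tool_pos: [0.4739, -0.2796, 0.1976]
ee_rot: [3.14, 0.001, 1.837]
wrist_force: [0.7, -0.9, 0.6]
width: 0.0006
```

```bash
python3 -c "
from h import *
im,d=snapshot('side'); u,v=px('side',W([0,20,60]))[0].astype(int)
save('s7.png',cv2.resize(im[v-60:v+50,u-60:u+60],None,fx=5,fy=5,interpolation=cv2.INTER_CUBIC)); print(robot.get_obs()['wrist_force'],robot.get_obs()['qvel'].round(3))
"
```

```text
[ 1.18807783  0.07644612 -0.02520512] [ 0.04   0.017 -0.013  0.003  0.004  0.002]
```

View pics/s7.png

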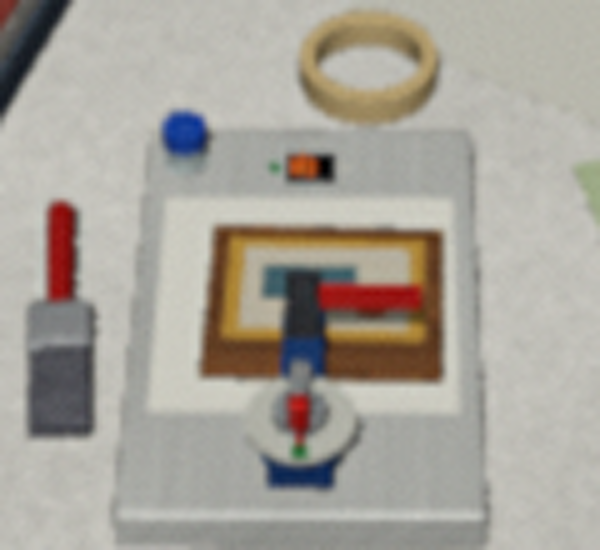

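The switch is on: orange at (303,167), with black to its right. The lever is level and the red pointer is at the green mark (299,450). The panel, pot (185,133), tape and brush are where they were.

```bash
python3 -c "
from bench import robot
print(robot.close_job())"
```

```text
the job is handed in; nothing more can be done
None
```

The job is done and handed in at about 15.4 s of the 58 s allowed. I gripped the wing nut and turned it about 0.75 rad to the middle of the green band. I then pressed the cam lever along its arc to its stop, and slid the switch over to the green dot.

**Last checks:**
- **Nut:** the red pointer points at the green mark.
- **Lever:** it lies level, and in the check right after pressing its tip was within about 2 px of where it should be when fully down. Pressing force rose to about 12 N with no further travel.
- **Switch:** the slider sits on the green-dot side against its stop, where the push rose to about 9 N.
- **Everything else:** the panel, pot, tape and brush look unmoved in the side view, and the arm ended clear of everything. I did not look again at the mug, spray bottle or round board, but the arm stayed clear of them.

**What went wrong or is unconfirmed:**
- **Switch:** my first push rode too high, at about 40 mm, and did not move the slider. I repeated it about 3 mm lower and it worked.
- **Foot:** I could not see the foot's contact with the panel. That the panel is held follows from the nut and lever positions.

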